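# Put the last suction jar up to dry and lift the loaded carrier

### The arm

A 6-joint arm with a two-finger parallel gripper is mounted at the origin on the work surface. World frame = base frame: x ahead of the robot, y to its left, z up, the work surface at z = 0. Lengths are in m, angles in rad, forces in N, time in s.
With the tool pointing down it reaches from about 0.375 to 0.9 m from the base axis. Payload 3.1 kg.
Tool frame: the origin (TCP) lies on the centre line of the jaws, within the pads' length; the fingertips stand 22 mm ahead of it and the grasp point (between the pads) lies 3 mm ahead of it; z points along the fingers, y is the line along which they close (so a half turn about z gives the same grasp; the last joint's range is limited). The gripper opens to 85 mm and grips with 20 to 120 N. Pads are 22 mm wide; open, the fingers measure 114 mm over their backs; the gripper's body (76 mm by 85 mm) begins 54 mm behind the grasp point. The pads swing forward as they close: fully open they stand 13 mm farther back than shut.
Start: joints at [-1.415, 0.527, 1.433, -0, 1.181, -0.178], TCP at [0.205, -0.59, 0.253] pointing down, gripper open.
Joint ranges: [-3.08, 3.08], [-0.75, 2.2], [0.22, 2.44], [-1.43, 4.57], [0, 2.65], [-2.85, 2.85]. Speed limits (rad/s): [2.79, 2.79, 3.14, 3.14, 3.14, 3.14].

### API

Orientations are given as a unit quaternion [x, y, z, w].
In Python, from station import manip gives the robot as it stands.
- The arm moves only by the shell command python3 drive.py [FORCE], which reads ROWS from standard input. ROWS is a JSON object with one list for each field, all of the same length, 1 to 20, a row being the entries at one place: tx, ty, tz (the shift in a scale on which 1.0 is 1 m), rz (a turn about the tool's z in shares of 180 degrees (1.0 is 180 degrees)), finger_gap (the opening from 0.0 (shut) to 1.0 (fully open)); each row is the pose to reach, as a shift and turn from the pose commanded when the command began, along the tool's axes at that moment; what a row does not reach only later rows make up. A row lasts 1/10 s, in which the tool goes at most 0.05 m and 0.15 rad, less where a joint would pass 70% of its speed; a pose out of reach is approached as far as the arm can. The fingers move at their own pace and stop on an object; FORCE is the grip in N (left out, the last holds). Time passes only in rows, so rows that do not move let the fingers close. It prints the time, the measured TCP pose, the force, the opening and the grip force at its end. No shift or turn number may pass 1 either way. Input that does not fit is refused with a message, and nothing moves.
- manip.sense(): the state, without advancing time (a new reading comes with each control period).
- manip.snapshot(name): name is "side" or "top"; returns a dict with "pixels" (384x512x3 uint8, red, green, blue), "range_z" (384x512 float32, m along the optical axis (not along the pixel's ray), 0 where there is no reading), "fov_y" (degrees; the focal length in pixels is half the picture's height over the tangent of half this angle, whatever the lens; pixels are square), "cx", "cy" (the principal point, pixels), "R" (3x3) and "t" (3): a world point X has camera coordinates R X + t. Camera axes: x right, y down, z forward; pixel columns grow to the right and rows downward; lengths in m; the calibration is good to about 2 mm. A picture is of the moment at which its call begins.
- manip.sign_off(): hands the job in; it is judged then, once.
The state is a dict: "t": time; "q": joint angles; "qd": joint speeds; "tau": joint torques, N m; "tcp_pos": TCP position; "tool_rot": TCP orientation; "force": force on the tool from outside, world axes, zero at the start; "ft_torque": the same for the moment, N m; "finger_gap": opening from 0.0 (shut) to 1.0 (fully open); "gripper_force": force on a finger pad.
Only numpy, scipy, OpenCV 4.12 (cv2) and the standard library are available. Lean on these libraries where they do the work, as an engineer would, in place of code of your own. Each camera call takes 0.05 s, during which the arm holds its last target. There are 200 camera calls.

### The job

The washed suction jar lying on the ribbed mat still has to go up to dry: turn it mouth down, lower it (do not drop it) over the free peg of the drying carrier until its rim is right down on the carrier, and let go of it. Then take the carrier by the black bar of its T handle, lift it straight up so that it hangs about 10 cm above its drip tray with both jars still seated, and finish holding it there, level and still, with nothing but the gripper carrying it (do not put it down or let go, and do not let it tip on the way). Leave everything else where it is.

Things in the scene. Friction and masses are not known exactly. Their poses are not given: they have to be found in the camera images.
- jar: The washed jar: straight clear cylinder, outside diameter 50, height 110, wall 3, black base (floor 8 thick inside), open at the other end; 60 to 130 g. Starts lying on its side in a groove of the mat, whose ribs stop it rolling, mouth pointing to the robot's left (+y within 25 degrees). Origin on its axis at mid height; x axis along the jar, out of the mouth.
- jar_mouth (a point): Centre of the washed jar's mouth (in the plane of the rim).
- jar_base (a point): Centre of the outside of the washed jar's black base.
- mat: Grey ribbed drying mat, 240 (x) by 220 (y), 3 thick, fixed. Origin: centre of its underside, x along the ribs, z up. Ribs 4 wide, tops 7.5 above the table, 36 apart along y. The lying jar's axis is over y = -36, 28 above the table, along the mat's x.
- tray: Shallow steel drip tray, 300 (x) by 140 (y), 16 high, walls and floor 3 thick, fixed. Origin: centre of its underside, z up. The carrier stands in it.
- carrier: Portable drying carrier, loose, 380 to 540 g: white base plate 244 (x) by 84 (y), top 14 above the origin, on rubber feet; white upright pegs at x = -85 (free) and +85 (has a jar), diameter 20, tips tapered, 92 above the origin; ribs round each peg, tops 18 above the origin, carry a jar's rim; mid post with black T bar. Origin: centre of its underside, x along the pegs, z up.
- free_peg (a point): On the axis of the free peg, at the height where the seated rim rests (18 above the carrier's underside; the peg's tip is 74 above this point).
- loaded_peg (a point): The same point of the peg that already carries a jar.
- handle (a point): Centre of the black handle bar on the carrier: 96 long along the carrier's x, 16 thick along its y, 24 high; 195 above the carrier's underside. It is the point of balance once both jars are up. The tops of seated jars are 55 lower than the bar's underside.
- dry_jar: A second jar of the same make, already mouth down on the other peg, loose. Origin on its axis at mid height, x axis out of the mouth (down).
- dry_jar_mouth (a point): Centre of the second jar's mouth.
- dry_jar_base (a point): Centre of the outside of the second jar's base.
- jar_lid: Bystander: black lid, diameter 62, 33 high over its two hose ports, on the mat beside the jar. Origin: centre of its underside.
- gallipot: Bystander: small steel bowl, diameter 68, 36 high, between the robot and the work. Origin: centre of its underside.
- measure: Bystander: clear measuring cup, diameter 62, 82 high, beyond the gap between mat and tray. Origin: centre of its underside.
- big_jar: Bystander: large closed suction jar, diameter 110, about 203 high, at the back. Origin: centre of its underside.
- instrument_dish: Bystander: kidney-shaped steel dish, 85 by 200, 36 high, at the back. Origin: centre of its underside.
- brush: Bystander: cleaning brush lying on the table to the left, near the robot. Origin: its middle.

How it is judged:
On the way, in this order (a step that is already met when the one before it is completed fails the run):
1. the washed jar is seated mouth down over the free peg and let go, the carrier still standing in its tray (horizontal distance between jar_mouth and free_peg below 0.016 m and z of jar_mouth in the frame of carrier between 0.012 and 0.024 m and z of jar_base in the frame of carrier above 0.12 m and angle between the x axis of jar and the z axis of carrier, either way round below 0.09 rad and contact force between the fingers and jar below 0.1 N and z of carrier in the frame of tray below 0.008 m and linear speed of jar below 0.05 m/s), for 0.2 s.
2. the carrier, with both jars seated, has left the tray (horizontal distance between jar_mouth and free_peg below 0.016 m and z of jar_mouth in the frame of carrier between 0.012 and 0.024 m and z of each of jar_base, dry_jar_base in the frame of carrier above 0.12 m and angle between the x axis of each of jar, dry_jar and the z axis of carrier, either way round below 0.09 rad and horizontal distance between dry_jar_mouth and loaded_peg below 0.016 m and z of dry_jar_mouth in the frame of carrier between 0.012 and 0.024 m and z of carrier in the frame of tray above 0.03 m and contact force between the fingers and carrier above 1 N), for 0.2 s.
At the end, for the whole second after the job is handed in: The gripper alone holds the carrier, underside 6 to 15 cm over the tray floor, within 6 cm sideways of the tray's centre, level to 5 degrees, still (under 3 cm/s); both jars mouth down on their pegs, rims down (within 6 mm, 16 mm of the axis, 5 degrees), untouched by the fingers (horizontal distance between jar_mouth and free_peg below 0.016 m and z of jar_mouth in the frame of carrier between 0.012 and 0.024 m and z of each of jar_base, dry_jar_base in the frame of carrier above 0.12 m and angle between the x axis of each of jar, dry_jar and the z axis of carrier, either way round below 0.09 rad and horizontal distance between dry_jar_mouth and loaded_peg below 0.016 m and z of dry_jar_mouth in the frame of carrier between 0.012 and 0.024 m and z of carrier in the frame of tray between 0.063 and 0.153 m and horizontal distance between carrier and tray below 0.06 m and angle between carrier's own z axis and vertical below 0.09 rad and linear speed of carrier below 0.03 m/s and angular speed of carrier below 0.15 rad/s and contact force between the fingers and carrier above 1 N and contact force between carrier and tray below 0.1 N and contact force between the fingers and jar below 0.1 N and contact force between the fingers and dry_jar below 0.1 N); the arm keeps its last pose, push and grip.
It fails at once if the washed jar is dropped (falls free for more than about 2 cm) (linear speed of jar above 0.6 m/s and contact force between the fingers and jar below 0.05 N and contact force between the fingers and carrier below 0.05 N).
It fails at once if the carrier tips by more than 15 degrees (angle between carrier's own z axis and vertical above 0.26 rad).
It fails at once if a bystander is pushed more than 4 cm from its place (distance of any of jar_lid, gallipot, measure, big_jar, instrument_dish, brush from where it was at the start of the episode above 0.04 m).
It also fails if it takes over 72 s, if anything falls off the work surface, if the arm or the gripper's body presses on something with over 40 N, if the wrist force passes 120 N, or if a joint passes its speed limit or range.

## Working session

There is one attempt and no reset: what is moved stays moved. The work goes in short steps, Python scripts to look and compute and a shell command to move; the robot and the scene stay as the last step left them, time stands still between calls to the robot, and variables do not carry over. Pictures are saved under pics/ and viewed, at most 10 in all, crops included, and the job is handed in when it is done.

```bash
ls; mkdir -p pics
python3 - <<'E'
from station import manip
import cv2,numpy as np
s=manip.sense();print(s)
for n in("side","top"):
    d=manip.snapshot(n);cv2.imwrite(f"pics/{n}0.png",d["pixels"][:,:,::-1]);np.savez(f"{n}0.npz",**d)
    print(n,d["fov_y"],d["cx"],d["cy"],d["R"],d["t"])
E
```

```text
drive.py
pics
station.py
{'t': 0.0, 'q': array([-1.41550043e+00,  5.28466354e-01,  1.43390097e+00, -1.35925379e-05,
        1.18141926e+00, -1.78518592e-01]), 'qd': array([-0.00110204,  0.00122029,  0.00121975,  0.00143267, -0.00048648,
       -0.00020426]), 'tau': array([-6.09150775e-04, -4.42348838e+01, -1.78024274e+01, -1.21484391e-04,
        8.49242293e-03,  3.59075926e-06]), 'tcp_pos': array([ 0.20468841, -0.58981809,  0.25233389]), 'tool_rot': array([ 9.86102269e-01,  1.66135823e-01,  6.45269847e-06, -1.09696611e-03]), 'force': array([-0.38835207, -0.04329625, -0.51752864]), 'ft_torque': array([-0.02738864, -0.03433823, -0.01655269]), 'gripper_force': 0.0, 'finger_gap': 1.0014230368173382}
side 54.959758135391894 250.09073996666547 190.04213637657432 [[ 0.99113815 -0.13231308  0.01176496]
 [-0.08985426 -0.73303606 -0.6742287 ]
 [ 0.09783342  0.66719666 -0.7384289 ]] [-0.52530044  0.1740935   1.04816022]
top 57.593153262812926 255.7842327441465 190.53628109198604 [[-2.64201174e-02 -9.99639293e-01 -4.82299961e-03]
 [-9.85640128e-01  2.68544589e-02 -1.66710456e-01]
 [ 1.66779841e-01  3.49232135e-04 -9.85994099e-01]] [0.03364731 0.52461443 1.1325982 ]
```

View pics/side0.png

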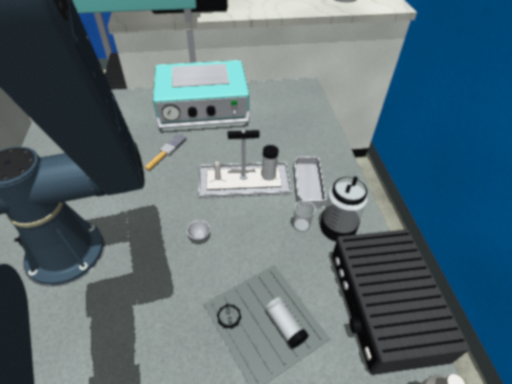

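View pics/top0.png

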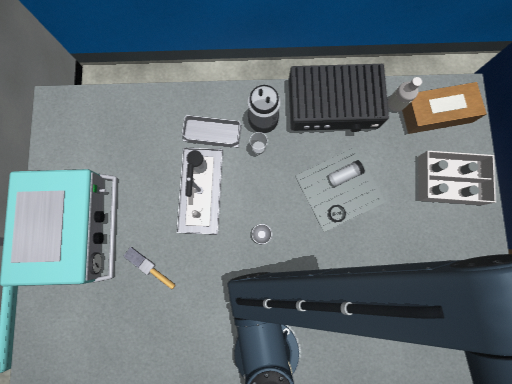

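Side view: jar at (287,321), with its black base end at (297,340). Handle bar at (243,133), free peg at (217,172), seated jar at (270,162). Top view: jar at (346,173), bar at (190,180), free peg at (197,214). Next I measure with depth and masks.

```bash
cat > hp.py <<'E'
import numpy as np,cv2
class V:
    def __init__(s,d):
        s.d={k:d[k] for k in d}; s.im=s.d["pixels"]; s.rz=s.d["range_z"]; s.R=s.d["R"]; s.t=s.d["t"]
        s.f=192/np.tan(np.radians(float(s.d["fov_y"]))/2); s.cx=float(s.d["cx"]); s.cy=float(s.d["cy"])
        v,u=np.mgrid[:384,:512]; c=np.dstack([(u-s.cx)/s.f,(v-s.cy)/s.f,np.ones_like(u)])*s.rz[...,None]
        s.P=(c-s.t)@s.R   # world points per pixel
    def ray(s,u,v,z):
        u=np.atleast_1d(u);v=np.atleast_1d(v)
        r=np.stack([(u-s.cx)/s.f,(v-s.cy)/s.f,np.ones(len(u))],1)@s.R; o=-s.R.T@s.t
        return o+r*((z-o[2])/r[:,2])[:,None]
    def pix(s,X):
        c=s.R@np.asarray(X)+s.t; return c[:2]/c[2]*s.f+[s.cx,s.cy]
    def hsv(s): return cv2.cvtColor(s.im,cv2.COLOR_RGB2HSV)
def load(n): return V(np.load(n,allow_pickle=True))
E
python3 - <<'E'
from hp import *
for n in("top","side"):
    V_=load(n+"0.npz");P=V_.P;ok=V_.rz>0;h=V_.hsv()
    x0,x1=((165,230,140,245),(190,300,120,205))[n=="side"][:2],None
    def rep(name,u0,u1,v0,v1,cond):
        m=np.zeros(ok.shape,bool);m[v0:v1,u0:u1]=1;m&=cond&ok
        if m.sum()<5: print(n,name,m.sum());return
        q=P[m];vv,uu=np.nonzero(m);c=q.mean(0);w=np.linalg.svd(q[:,:2]-c[:2],full_matrices=False)[2][0]
        r=cv2.minAreaRect(q[:,:2].astype(np.float32))
        print(n,name,m.sum(),"px",uu.mean().round(1),vv.mean().round(1),"mean",c.round(4),"min",q.min(0).round(3),"max",q.max(0).round(3),"dir",np.degrees(np.arctan2(w[1],w[0])).round(1),"rect",np.round(r[0],4),np.round(r[1],3),round(r[2],1))
    dark=h[...,2]<70
    car=(165,230,140,245) if n=="top" else (190,300,120,205)
    jr=(320,372,150,195) if n=="top" else (262,312,290,352)
    rep("bar",*car,dark&(P[...,2]>.18))
    rep("tops",*car,(P[...,2]>.12)&(P[...,2]<.165))
    rep("peg",*car,(P[...,2]>.06)&(P[...,2]<.12)&(h[...,2]>120))
    rep("plate",*car,(P[...,2]<.03)&(P[...,2]>.012)&(h[...,2]>200))
    rep("jar",*jr,(P[...,2]>.02))
    rep("jarblack",*jr,dark&(P[...,2]>.02))
    rep("jarclear",*jr,(~dark)&(P[...,2]>.02))
t=load("top0.npz").im[120:260,150:400];cv2.imwrite("pics/topz.png",cv2.resize(t,None,fx=3.2,fy=3.2,interpolation=cv2.INTER_CUBIC)[:,:,::-1])
E
```

```text
top bar 151 px 189.3 179.9 mean [0.5345 0.2122 0.207 ] min [0.489 0.205 0.19 ] max [0.582 0.222 0.214] dir 176.3 rect [0.5362 0.213 ] [0.013 0.094] 85.8
top tops 218 px 194.1 159.2 mean [0.6165 0.212  0.1313] min [0.531 0.187 0.121] max [0.648 0.238 0.163] dir -178.8 rect [0.5915 0.2054] [0.112 0.051] 13.5
top peg 27 px 195.2 207.7 mean [0.4679 0.2158 0.0873] min [0.444 0.189 0.072] max [0.632 0.225 0.096] dir 171.4 rect [0.5384 0.2078] [0.016 0.191] 82.7
top plate 1117 px 201.7 196.9 mean [0.5134 0.206  0.0167] min [0.389 0.138 0.012] max [0.688 0.291 0.029] dir 169.1 rect [0.5395 0.2143] [0.138 0.298] 86.3
top jar 472 px 347.1 172.3 mean [ 0.5791 -0.2912  0.0474] min [ 0.536 -0.349  0.021] max [ 0.624 -0.231  0.058] dir -65.5 rect [ 0.5804 -0.2907] [0.049 0.11 ] 24.2
top jarblack 53 px 359.7 165.8 mean [ 0.5998 -0.3346  0.0497] min [ 0.577 -0.349  0.035] max [ 0.623 -0.321  0.057] dir -156.3 rect [ 0.5998 -0.335 ] [0.046 0.014] 24.8
top jarclear 419 px 345.5 173.1 mean [ 0.5765 -0.2857  0.0471] min [ 0.536 -0.345  0.021] max [ 0.624 -0.231  0.058] dir 114.0 rect [ 0.58   -0.2904] [
[... 439 characters left out ...]
rect [0.5931 0.1654] [0.122 0.303] 50.4
side plate 917 px 240.3 179.6 mean [0.5244 0.205  0.0169] min [0.413 0.166 0.012] max [0.659 0.261 0.026] dir 173.2 rect [0.5362 0.2123] [0.084 0.245] 85.3
side jar 1036 px 286.6 322.3 mean [ 0.5759 -0.2997  0.0452] min [ 0.535 -0.353  0.02 ] max [ 0.623 -0.237  0.056] dir -64.6 rect [ 0.578 -0.293] [0.05  0.112] 24.2
side jarblack 201 px 297.6 338.5 mean [ 0.5941 -0.34    0.0432] min [ 0.572 -0.353  0.02 ] max [ 0.618 -0.324  0.056] dir -158.8 rect [ 0.596  -0.3379] [0.046 0.018] 18.8
side jarclear 835 px 283.9 318.4 mean [ 0.5716 -0.2899  0.0456] min [ 0.535 -0.337  0.021] max [ 0.623 -0.237  0.056] dir -63.7 rect [ 0.5778 -0.2926] [0.05  0.111] 24.0
```

View pics/topz.png

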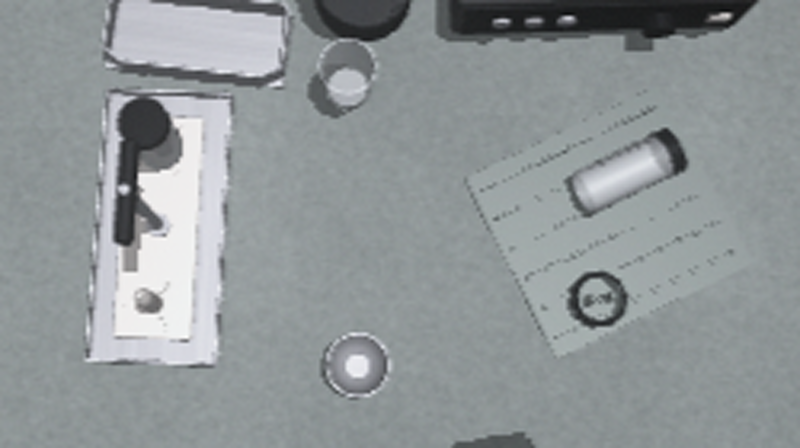

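```bash
cat >> hp.py <<'E'
def togo(p,ang,s):
    "shift (tool axes) and turn to bring TCP to p with tool x at world heading ang (deg)"
    from scipy.spatial.transform import Rotation as R_
    R=R_.from_quat(s["tool_rot"]).as_matrix(); a0=np.degrees(np.arctan2(R[1,0],R[0,0]))
    return (R.T@(np.asarray(p)-s["tcp_pos"])).round(4),"heading",a0.round(2),"turn",np.radians((a0-ang+180)%360-180).round(4)
E
python3 - <<'E'
from hp import *
from station import manip
P=load("top0.npz").P.reshape(-1,3)
g=np.array([.5958,-.3289])
for r in(.1,.13,.16):
    m=(np.hypot(*(P[:,:2]-g).T)<r)&(P[:,2]>.065);print(r,m.sum(),P[m].min(0) if m.any() else "",P[m].max(0) if m.any() else "")
s=manip.sense();print(togo([*g,.13],114.2,s))
print(togo([*g,.030],114.2,s))
E
```

```text
0.1 0  
0.13 1 [ 0.72498064 -0.32024272  0.0653863 ] [ 0.72498064 -0.32024272  0.0653863 ]
0.16 230 [ 0.72498064 -0.38908084  0.0653863 ] [ 0.75507963 -0.26684832  0.10591457]
(array([ 0.455 , -0.1182,  0.1228]), 'heading', np.float64(19.13), 'turn', np.float64(-1.6594))
(array([ 0.4549, -0.118 ,  0.2228]), 'heading', np.float64(19.13), 'turn', np.float64(-1.6594))
```

The manual's scale: turns go in shares of 180 degrees. Converting my numbers, -1.659 rad / 3.1416 = -0.5281.

```bash
echo '{"tx": [0.455, 0.455, 0.455, 0.455, 0.455, 0.455, 0.455, 0.455, 0.455, 0.455, 0.455, 0.455, 0.455, 0.455, 0.455, 0.455], "ty": [-0.118, -0.118, -0.118, -0.118, -0.118, -0.118, -0.118, -0.118, -0.118, -0.118, -0.118, -0.118, -0.118, -0.118, -0.118, -0.118], "tz": [0.123, 0.123, 0.123, 0.123, 0.123, 0.123, 0.123, 0.123, 0.123, 0.123, 0.123, 0.123, 0.123, 0.123, 0.123, 0.123], "rz": [-0.5281, -0.5281, -0.5281, -0.5281, -0.5281, -0.5281, -0.5281, -0.5281, -0.5281, -0.5281, -0.5281, -0.5281, -0.5281, -0.5281, -0.5281, -0.5281], "finger_gap": [1, 1, 1, 1, 1, 1, 1, 1, 1, 1, 1, 1, 1, 1, 1, 1]}' | python3 drive.py 20
python3 - <<'E'
from hp import *
from station import manip
s=manip.sense();print(s["t"],s["q"].round(2),togo([.5958,-.3289,.030],114.2,s))
d=manip.snapshot("side");cv2.imwrite("pics/s1.png",cv2.resize(d["pixels"][200:384,180:400],None,fx=3,fy=3)[:,:,::-1])
E
```

```text
t: 1.7
tcp_pos: [0.5955, -0.3307, 0.1307]
tool_rot: [0.544, 0.839, -0.0, 0.0]
force: [0.1, 0.9, 0.7]
finger_gap: 1.004
gripper_force: 0.0
1.7 [-0.67  0.74  1.38 -0.    1.02 -1.09] (array([0.0015, 0.0009, 0.1007]), 'heading', np.float64(114.06), 'turn', np.float64(-0.0024))
```

View pics/s1.png

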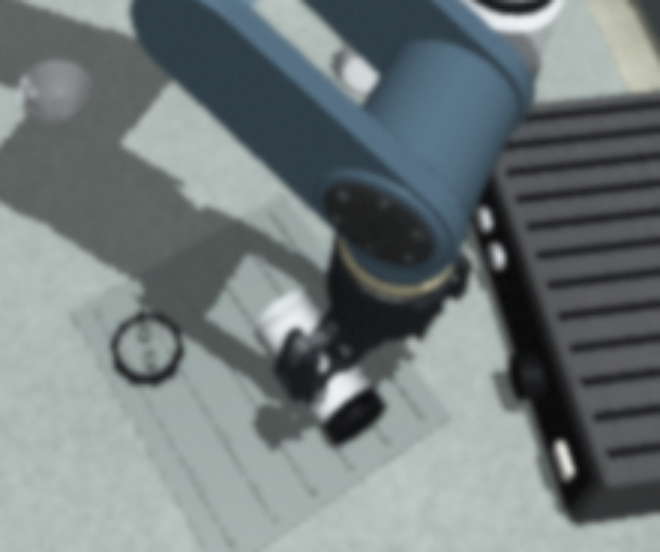

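The open gripper is above the base half of the jar (crop 350,410), clear of the lid (148,347). Next I descend, grip and lift.

```bash
echo '{"tx": [0.0015, 0.0015, 0.0015, 0.0015, 0.0015, 0.0015, 0.0015, 0.0015, 0.0015, 0.0015, 0.0015], "ty": [0.001, 0.001, 0.001, 0.001, 0.001, 0.001, 0.001, 0.001, 0.001, 0.001, 0.001], "tz": [0.05, 0.08, 0.1, 0.1, 0.1, 0.1, 0.1, 0.1, 0.1, 0.1, 0.1], "rz": [0, 0, 0, 0, 0, 0, 0, 0, 0, 0, 0], "finger_gap": [1, 1, 1, 1, 0.3, 0.3, 0.3, 0.3, 0.3, 0.3, 0.3]}' | python3 drive.py 20
echo '{"tx": [0, 0, 0, 0, 0, 0, 0, 0, 0, 0], "ty": [0, 0, 0, 0, 0, 0, 0, 0, 0, 0], "tz": [-0.02, -0.04, -0.06, -0.08, -0.1, -0.12, -0.14, -0.14, -0.14, -0.14], "rz": [0, 0, 0, 0, 0, 0, 0, 0, 0, 0], "finger_gap": [0.3, 0.3, 0.3, 0.3, 0.3, 0.3, 0.3, 0.3, 0.3, 0.3]}' | python3 drive.py
python3 - <<'E'
from hp import *
from station import manip
d=manip.snapshot("side");e=manip.snapshot("top");np.savez("s2.npz",**d);np.savez("t2.npz",**e)
cv2.imwrite("pics/s2.png",np.vstack([cv2.resize(d["pixels"][230:370,200:400],None,fx=2,fy=2),cv2.resize(e["pixels"][110:250,270:470],None,fx=2,fy=2)])[:,:,::-1])
E
```

```text
t: 2.85
tcp_pos: [0.5974, -0.3291, 0.0323]
tool_rot: [0.543, 0.84, -0.0, 0.002]
force: [0.4, -0.2, 7.0]
finger_gap: 0.583
gripper_force: 20.8
t: 3.85
tcp_pos: [0.5955, -0.3274, 0.1688]
tool_rot: [0.543, 0.84, 0.0, -0.001]
force: [-0.1, 0.0, -0.9]
finger_gap: 0.579
gripper_force: 21.3
```

View pics/s2.png

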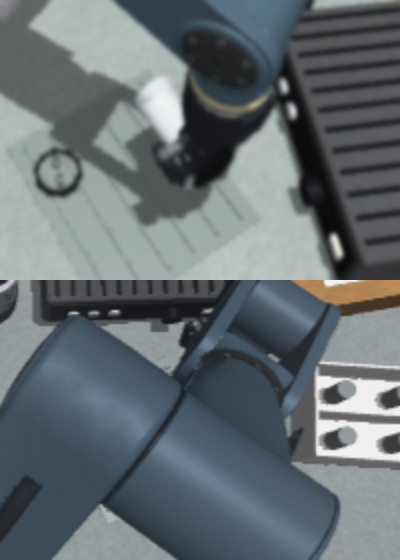

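The jar is lifted. Its clear end shows at side crop (160,105) and it looks still about horizontal, so I measure the tilt.

```bash
cat > tilt.py <<'E'
from hp import *
from station import manip
import sys
s=manip.sense()
d=V(manip.snapshot("side"));h=d.hsv();P=d.P
u,v=d.pix(s["tcp_pos"])
m=(h[...,2]>150)&(h[...,1]<60)&(np.linalg.norm(P-s["tcp_pos"],axis=2)<.14)&(P[...,2]>.02)&(d.rz>0)
n,l,st,_=cv2.connectedComponentsWithStats(m.astype(np.uint8)); k=1+st[1:,4].argmax(); q=P[l==k]
ax=np.array([-.41,.912]); a=(q[:,:2]-s["tcp_pos"][:2])@ax
print("tcp",s["tcp_pos"].round(4),"pix",u,v,"box",st[k],"n",len(q))
for lo in np.arange(-.03,.12,.01):
    w=(a>lo)&(a<lo+.01)
    if w.sum()>4: print(lo.round(3),w.sum(),"z",q[w,2].min().round(3),q[w,2].max().round(3))
E
python3 tilt.py
```

```text
tcp [ 0.5956 -0.3275  0.1686] pix 303.43073482665983 309.4734612141864 box [269 268  23  34 506] n 506
0.03 35 z 0.169 0.19
0.04 68 z 0.168 0.19
0.05 75 z 0.168 0.191
0.06 91 z 0.159 0.19
0.07 94 z 0.164 0.19
0.08 91 z 0.166 0.191
0.09 52 z 0.174 0.189
```

Still level: the top line is at z 0.19 over its whole length, so the pads hold it rigidly. I'll lower it nearly to the mat and check whether the opening command can soften the grip, so that gravity pivots the jar.

```bash
echo '{"tx": [0, 0, 0, 0, 0, 0, 0, 0], "ty": [0, 0, 0, 0, 0, 0, 0, 0], "tz": [0.05, 0.09, 0.12, 0.133, 0.133, 0.133, 0.133, 0.133], "rz": [0, 0, 0, 0, 0, 0, 0, 0], "finger_gap": [0.3, 0.3, 0.3, 0.3, 0.3, 0.57, 0.57, 0.57]}' | python3 drive.py 20
echo '{"tx": [0, 0, 0], "ty": [0, 0, 0], "tz": [0, 0, 0], "rz": [0, 0, 0], "finger_gap": [0.575, 0.575, 0.575]}' | python3 drive.py
echo '{"tx": [0, 0, 0], "ty": [0, 0, 0], "tz": [0, 0, 0], "rz": [0, 0, 0], "finger_gap": [0.578, 0.578, 0.578]}' | python3 drive.py
```

```text
t: 4.8
tcp_pos: [0.5973, -0.3288, 0.0392]
tool_rot: [0.543, 0.84, -0.0, 0.002]
force: [-0.8, 0.1, -0.1]
finger_gap: 0.583
gripper_force: 21.4
t: 5.1
tcp_pos: [0.5964, -0.3282, 0.0377]
tool_rot: [0.543, 0.84, -0.0, 0.0]
force: [0.4, 0.3, -0.7]
finger_gap: 0.589
gripper_force: 21.4
t: 5.4
tcp_pos: [0.5963, -0.3281, 0.0372]
tool_rot: [0.543, 0.84, 0.0, -0.0]
force: [0.3, -0.2, -1.2]
finger_gap: 0.582
gripper_force: 21.4
```

```bash
for i in 1; do echo '{"tx": [0, 0, 0], "ty": [0, 0, 0], "tz": [0, 0, 0], "rz": [0, 0, 0], "finger_gap": [0.582, 0.582, 0.582]}' | python3 drive.py
echo '{"tx": [0, 0, 0], "ty": [0, 0, 0], "tz": [0, 0, 0], "rz": [0, 0, 0], "finger_gap": [0.586, 0.586, 0.586]}' | python3 drive.py
echo '{"tx": [0, 0, 0], "ty": [0, 0, 0], "tz": [0, 0, 0], "rz": [0, 0, 0], "finger_gap": [0.59, 0.59, 0.59]}' | python3 drive.py; done
```

```text
t: 5.7
tcp_pos: [0.5963, -0.3281, 0.0373]
tool_rot: [0.543, 0.84, -0.0, -0.0]
force: [-0.3, -0.0, -0.3]
finger_gap: 0.586
gripper_force: 21.4
t: 6.0
tcp_pos: [0.5963, -0.3281, 0.0373]
tool_rot: [0.543, 0.84, -0.0, 0.0]
force: [-0.0, 0.5, -1.5]
finger_gap: 0.587
gripper_force: 18.1
t: 6.3
tcp_pos: [0.5963, -0.3281, 0.0373]
tool_rot: [0.543, 0.84, -0.0, 0.0]
force: [-0.0, -0.1, -0.8]
finger_gap: 0.589
gripper_force: 10.9
```

The grip force follows the opening, about 1.8 N per 0.001. I raise the jar with a firm grip, then soften it.

```bash
echo '{"tx": [0, 0, 0, 0, 0, 0, 0, 0, 0, 0], "ty": [0, 0, 0, 0, 0, 0, 0, 0, 0, 0], "tz": [0, -0.03, -0.06, -0.09, -0.09, -0.09, -0.09, -0.09, -0.09, -0.09], "rz": [0, 0, 0, 0, 0, 0, 0, 0, 0, 0], "finger_gap": [0.57, 0.57, 0.57, 0.57, 0.57, 0.59, 0.59, 0.592, 0.592, 0.592]}' | python3 drive.py; python3 tilt.py
```

```text
t: 7.3
tcp_pos: [0.596, -0.3279, 0.1263]
tool_rot: [0.543, 0.84, 0.0, -0.001]
force: [0.3, -0.1, -0.4]
finger_gap: 0.591
gripper_force: 7.7
tcp [ 0.596  -0.3279  0.1263] pix 301.3242971172091 318.1712814809423 box [267 278  23  34 479] n 479
0.03 39 z 0.125 0.145
0.04 55 z 0.124 0.147
0.05 69 z 0.125 0.147
0.06 78 z 0.125 0.148
0.07 86 z 0.122 0.147
0.08 96 z 0.118 0.148
0.09 56 z 0.116 0.148
```

```bash
echo '{"tx": [0, 0, 0], "ty": [0, 0, 0], "tz": [0, 0, 0], "rz": [0, 0, 0], "finger_gap": [0.594, 0.594, 0.594]}' | python3 drive.py; python3 tilt.py | tail -8;  echo '{"tx": [0, 0], "ty": [0, 0], "tz": [0, 0], "rz": [0, 0], "finger_gap": [0.595, 0.595]}' | python3 drive.py; python3 tilt.py | tail -8
```

```text
t: 7.65
tcp_pos: [0.5963, -0.3281, 0.1273]
tool_rot: [0.543, 0.84, 0.0, 0.0]
force: [0.1, 0.4, 1.1]
finger_gap: 0.593
gripper_force: 5.0
tcp [ 0.5963 -0.3281  0.1273] pix 301.57598755077805 318.0588977812761 box [267 278  23  34 476] n 476
0.03 34 z 0.127 0.149
0.04 60 z 0.126 0.149
0.05 67 z 0.126 0.148
0.06 79 z 0.126 0.149
0.07 89 z 0.119 0.147
0.08 90 z 0.12 0.148
0.09 57 z 0.12 0.147
t: 7.9
tcp_pos: [0.5963, -0.3281, 0.1274]
tool_rot: [0.543, 0.84, -0.0, 0.0]
force: [-0.0, 0.8, -0.1]
finger_gap: 0.598
gripper_force: 3.8
tcp [ 0.5963 -0.3281  0.1274] pix 301.5591432398597 318.0538482258169 box [267 278  23  34 478] n 478
0.03 35 z 0.128 0.148
0.04 60 z 0.125 0.149
0.05 67 z 0.127 0.149
0.06 76 z 0.126 0.148
0.07 94 z 0.12 0.15
0.08 88 z 0.118 0.148
0.09 57 z 0.116 0.147
```

```bash
echo '{"tx": [0, 0], "ty": [0, 0], "tz": [0, 0], "rz": [0, 0], "finger_gap": [0.596, 0.596]}' | python3 drive.py|tail -2; python3 tilt.py | tail -8;  echo '{"tx": [0, 0], "ty": [0, 0], "tz": [0, 0], "rz": [0, 0], "finger_gap": [0.5965, 0.5965]}' | python3 drive.py|tail -1; python3 tilt.py | tail -8
```

```text
finger_gap: 0.596
gripper_force: 1.9
tcp [ 0.5963 -0.3281  0.1273] pix 301.5523184877175 318.05327569175205 box [269 290  20  22 288] n 288
0.03 11 z 0.115 0.124
0.04 38 z 0.106 0.126
0.05 57 z 0.096 0.121
0.06 55 z 0.095 0.115
0.07 54 z 0.087 0.109
0.08 56 z 0.077 0.102
0.09 16 z 0.089 0.096
gripper_force: 0.3
tcp [ 0.5964 -0.3282  0.1274] pix 301.5993593291637 318.06118694154566 box [322 307   3   3   3] n 3
```

```bash
echo '{"tx": [0], "ty": [0], "tz": [0], "rz": [0], "finger_gap": [0.58]}' | python3 drive.py
python3 - <<'E'
from hp import *
from station import manip
d=manip.snapshot("side")
np.savez("s3.npz",**d)
cv2.imwrite("pics/s3.png",cv2.resize(d["pixels"][230:370,200:400],None,fx=4,fy=4,interpolation=cv2.INTER_CUBIC)[:,:,::-1])
E
```

```text
t: 8.55
tcp_pos: [0.5964, -0.3283, 0.1276]
tool_rot: [0.543, 0.84, -0.0, 0.0]
force: [0.1, -0.6, 1.0]
finger_gap: 0.582
gripper_force: 8.4
```

View pics/s3.png

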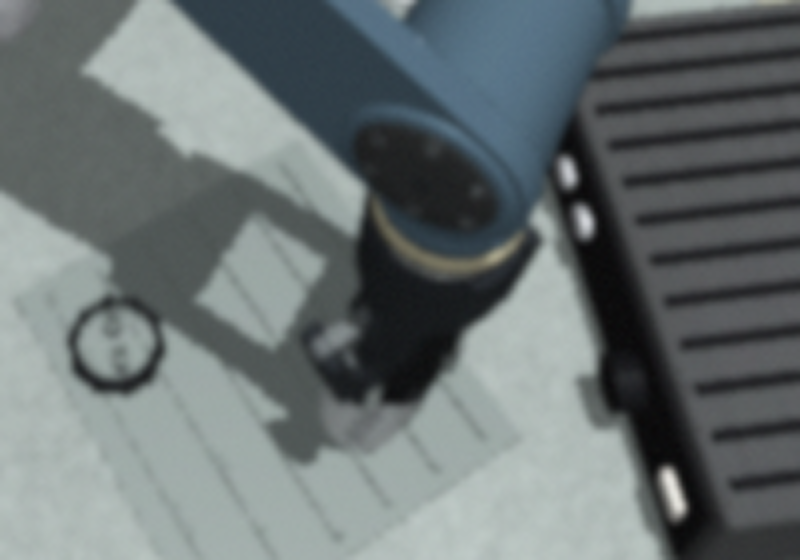

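The jar now hangs mouth down below the fingers (its wall is visible at crop (365,425)). I firm the grip, then touch the rim down on the ribs to square it and find its height.

```bash
echo '{"tx": [0, 0, 0, 0, 0], "ty": [0, 0, 0, 0, 0], "tz": [0, 0, 0.005, 0.01, 0.01], "rz": [0, 0, 0, 0, 0], "finger_gap": [0.585, 0.585, 0.585, 0.585, 0.585]}' | python3 drive.py ; echo '{"tx": [0, 0, 0], "ty": [0, 0, 0], "tz": [0.003, 0.006, 0.006], "rz": [0, 0, 0], "finger_gap": [0.585, 0.585, 0.585]}' | python3 drive.py|egrep 'pos|force'; echo '{"tx": [0, 0, 0], "ty": [0, 0, 0], "tz": [0.003, 0.006, 0.006], "rz": [0, 0, 0], "finger_gap": [0.585, 0.585, 0.585]}' | python3 drive.py|egrep 'pos|force'
```

```text
t: 9.1
tcp_pos: [0.5972, -0.3297, 0.1197]
tool_rot: [0.543, 0.84, -0.001, 0.002]
force: [-2.3, -0.6, 9.5]
finger_gap: 0.587
gripper_force: 9.9
tcp_pos: [0.5964, -0.3284, 0.1118]
force: [-1.3, -0.2, 3.5]
gripper_force: 2.9
tcp_pos: [0.596, -0.3278, 0.1046]
force: [0.9, -0.2, 2.0]
gripper_force: 2.8
```

```bash
echo '{"tx": [0, 0, 0, 0, 0, 0, 0, 0, 0, -0.05, -0.1, -0.15, -0.15], "ty": [0, 0, 0, 0, 0, 0, 0, 0, 0, 0, 0, 0, 0], "tz": [0, 0, 0, 0, 0, -0.03, -0.08, -0.13, -0.17, -0.17, -0.17, -0.17, -0.17], "rz": [0, 0, 0, 0, 0, 0, 0, 0, 0, 0, 0, 0, 0], "finger_gap": [0.62, 0.7, 1, 1, 1, 1, 1, 1, 1, 1, 1, 1, 1]}' | python3 drive.py|egrep 'pos|force'
python3 - <<'E'
from hp import *
from station import manip
d=manip.snapshot("side");e=manip.snapshot("top");np.savez("s4.npz",**d);np.savez("t4.npz",**e)
for n,x in(("s",d),("t",e)):
    w=V(x);P=w.P;m=(np.hypot(P[...,0]-.596,P[...,1]+.328)<.06)&(P[...,2]>.095)&(P[...,2]<.16)
    q=P[m];print(n,len(q))
    if len(q)>5: print(q.mean(0),q.min(0),q.max(0),cv2.minEnclosingCircle(q[:,:2].astype(np.float32)))
cv2.imwrite("pics/s4.png",np.vstack([cv2.resize(d["pixels"][230:370,200:400],None,fx=2,fy=2),cv2.resize(e["pixels"][110:250,270:470],None,fx=2,fy=2)])[:,:,::-1])
E
```

```text
tcp_pos: [0.6581, -0.4715, 0.2721]
force: [0.2, 0.8, -1.1]
gripper_force: 0.0
s 479
[ 0.58390066 -0.3120754   0.1156219 ] [ 0.55998556 -0.33404126  0.09542175] [ 0.60953476 -0.28352989  0.12101044] ((0.5855286717414856, -0.3086693286895752), 0.02617715671658516)
t 0
```

View pics/s4.png

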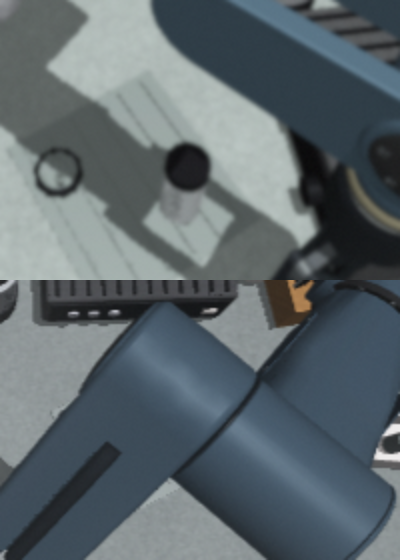

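The jar stands upright on the ribs, mouth down, its black base on top at side crop (187,166). I measure its centre.

Run:
```python
from hp import *
from station import manip
w=load("s4.npz");P=w.P
m=(np.hypot(P[...,0]-.585,P[...,1]+.309)<.05)&(P[...,2]>.112)&(P[...,2]<.135)&(w.hsv()[...,2]<70)
q=P[m];print(len(q),np.median(q[:,2]),q[:,:2].mean(0),(q[:,:2].max(0)+q[:,:2].min(0))/2,np.ptp(q,axis=0))
A=np.c_[q[:,:2],np.ones(len(q))];print("plane",np.linalg.lstsq(A,q[:,2],rcond=None)[0])
c=max(cv2.findContours(m.astype(np.uint8),0,2)[0],key=cv2.contourArea)[:,0];r=w.ray(c[:,0],c[:,1],.1175)[:,:2].astype(np.float32)
print(cv2.minEnclosingCircle(r),cv2.fitEllipse(r))
```

```text
394 0.11734145290343981 [ 0.58358446 -0.31014957] [ 0.58387084 -0.30875183] [0.04777056 0.04993028 0.00897446]
plane [0.00259398 0.01648119 0.12080704]
((0.5842221975326538, -0.3100813031196594), 0.025850975885987282) ((0.5836536884307861, -0.30971404910087585), (0.04693283885717392, 0.050257619470357895), 174.50802612304688)
```

Run:
```python
from hp import *
from station import manip
s=manip.sense();print(togo([.582,-.3054,.1],114.2,s))
```

```text
(array([ 0.1766, -0.003 ,  0.1736]), 'heading', np.float64(114.09), 'turn', np.float64(-0.0019))
```

```bash
echo '{"tx": [0.05, 0.1, 0.15, 0.177, 0.177, 0.177, 0.177, 0.177, 0.177, 0.177, 0.177, 0.177], "ty": [-0.003, -0.003, -0.003, -0.003, -0.003, -0.003, -0.003, -0.003, -0.003, -0.003, -0.003, -0.003], "tz": [0, 0, 0, 0, 0, 0.05, 0.1, 0.14, 0.16, 0.173, 0.173, 0.173], "rz": [0, 0, 0, 0, 0, 0, 0, 0, 0, 0, 0, 0], "finger_gap": [1, 1, 1, 1, 1, 1, 1, 1, 1, 1, 1, 1]}' | python3 drive.py; echo '{"tx": [0, 0, 0, 0, 0, 0, 0], "ty": [0, 0, 0, 0, 0, 0, 0], "tz": [0, 0, 0, 0, 0, 0, 0], "rz": [0, 0, 0, 0, 0, 0, 0], "finger_gap": [0.4, 0.4, 0.4, 0.4, 0.4, 0.4, 0.4]}' | python3 drive.py 30
```

```text
t: 12.3
tcp_pos: [0.5834, -0.3052, 0.1036]
tool_rot: [0.543, 0.84, -0.0, 0.001]
force: [-0.5, -0.0, 0.4]
finger_gap: 0.996
gripper_force: 0.0
t: 13.0
tcp_pos: [0.5834, -0.3053, 0.104]
tool_rot: [0.543, 0.84, -0.0, 0.001]
force: [-0.1, 0.1, 7.2]
finger_gap: 0.582
gripper_force: 30.6
```

```bash
echo '{"tx": [0, 0, 0, 0, 0, 0], "ty": [0, 0, 0, 0, 0, 0], "tz": [-0.03, -0.07, -0.11, -0.15, -0.18, -0.18], "rz": [0, 0, 0, 0, 0, 0], "finger_gap": [0.4, 0.4, 0.4, 0.4, 0.4, 0.4]}' | python3 drive.py
python3 - <<'E'
from hp import *
from station import manip
s=manip.sense();print(togo([.4417,.2185,.285],176,s),s["gripper_force"])
E
```

```text
t: 13.6
tcp_pos: [0.5847, -0.3062, 0.288]
tool_rot: [0.543, 0.84, -0.0, 0.006]
force: [1.1, -1.0, 0.1]
finger_gap: 0.579
gripper_force: 31.8
(array([ 0.5373,  0.0846, -0.0018]), 'heading', np.float64(114.18), 'turn', np.float64(-1.0789)) 31.76058519864455
```

In the tool's units: -1.079 rad / 3.1416 = -0.3435.

```bash
echo '{"tx": [0.04, 0.08, 0.12, 0.16, 0.2, 0.24, 0.28, 0.32, 0.36, 0.4, 0.44, 0.48, 0.51, 0.537, 0.537, 0.537, 0.537], "ty": [0.006, 0.012, 0.018, 0.024, 0.031, 0.037, 0.043, 0.05, 0.057, 0.063, 0.069, 0.075, 0.08, 0.084, 0.084, 0.084, 0.084], "tz": [0, 0, 0, 0, 0, 0, 0, 0, 0, 0, 0, 0, 0, 0, 0, 0, 0], "rz": [-0.0255, -0.0509, -0.0764, -0.1019, -0.1273, -0.1528, -0.1783, -0.2037, -0.2292, -0.2546, -0.2801, -0.3056, -0.3247, -0.3435, -0.3435, -0.3435, -0.3435], "finger_gap": [0.4, 0.4, 0.4, 0.4, 0.4, 0.4, 0.4, 0.4, 0.4, 0.4, 0.4, 0.4, 0.4, 0.4, 0.4, 0.4, 0.4]}' | python3 drive.py
python3 - <<'E'
from hp import *
from station import manip
s=manip.sense();print(togo([.4417,.2185,.285],176,s),s["gripper_force"],s["q"].round(2))
d=manip.snapshot("side");e=manip.snapshot("top");np.savez("s5.npz",**d);np.savez("t5.npz",**e)
w=V(d);print(w.pix([.4467,.2182,.19]),w.pix(s["tcp_pos"]))
cv2.imwrite("pics/s5.png",cv2.resize(d["pixels"][60:220,150:330],None,fx=3.6,fy=3.6,interpolation=cv2.INTER_CUBIC)[:,:,::-1])
E
```

```text
t: 15.3
tcp_pos: [0.4391, 0.2187, 0.2816]
tool_rot: [0.035, 0.999, -0.0, -0.001]
force: [-0.4, -0.1, 0.0]
finger_gap: 0.583
gripper_force: 31.8
(array([-0.0026, -0.    , -0.0034]), 'heading', np.float64(175.94), 'turn', np.float64(-0.0011)) 31.76409190753475 [ 0.23  0.31  1.73 -0.    1.11 -1.27]
[213.35117117 138.19485898] [208.57499251 112.71535921]
```

View pics/s5.png

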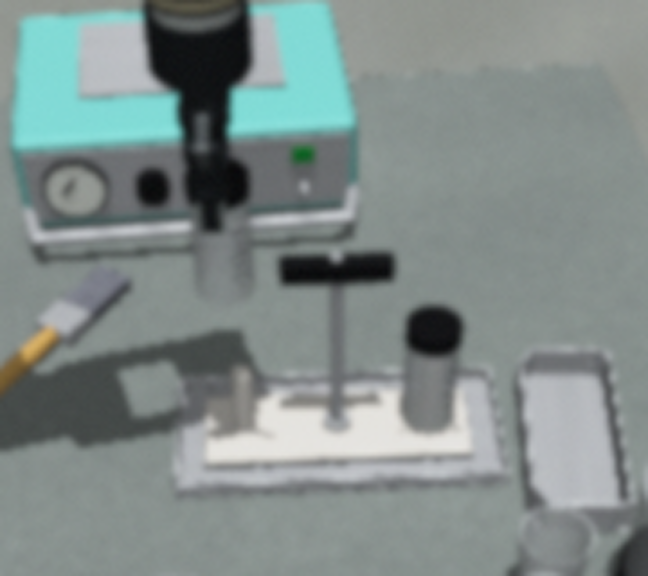

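The jar hangs vertical at crop (223,265) and the free peg is at (240,395), still nicely aligned. I fit circles of known radius to the depth points of both.

Run:
```python
from hp import *
from scipy.optimize import least_squares
w=load("s5.npz");P=w.P
def fit(c0,r,z0,z1,win):
    m=(np.hypot(P[...,0]-c0[0],P[...,1]-c0[1])<win)&(P[...,2]>z0)&(P[...,2]<z1)
    q=P[m];f=least_squares(lambda c:np.hypot(q[:,0]-c[0],q[:,1]-c[1])-r,c0,loss="soft_l1",f_scale=.002)
    print(len(q),f.x.round(4),"res",np.median(abs(f.fun)).round(4),"z",q[:,2].min().round(3));return f.x
fit([.4467,.2182],.025,.18,.215,.045)
fit([.4467,.2182],.025,.215,.25,.045)
fit([.4507,.2179],.010,.04,.085,.025)
fit([.62,.206],.025,.05,.12,.04)
```

```text
134 [0.4448 0.2183] res 0.0008 z 0.184
169 [0.4441 0.2182] res 0.0009 z 0.215
64 [0.4516 0.22  ] res 0.0008 z 0.041
244 [0.6216 0.2116] res 0.0008 z 0.05
```

```bash
echo '{"tx": [-0.002, -0.002, -0.002, -0.002, -0.002, -0.002, -0.002, -0.002, -0.002, -0.002], "ty": [0.001, 0.001, 0.001, 0.001, 0.001, 0.001, 0.001, 0.001, 0.001, 0.001], "tz": [0, 0.03, 0.06, 0.08, 0.1, 0.12, 0.135, 0.15, 0.15, 0.15], "rz": [0, 0, 0, 0, 0, 0, 0, 0, 0, 0], "finger_gap": [0.4, 0.4, 0.4, 0.4, 0.4, 0.4, 0.4, 0.4, 0.4, 0.4]}' | python3 drive.py
echo '{"tx": [0, 0, 0, 0], "ty": [0, 0, 0, 0], "tz": [0.003, 0.006, 0.009, 0.009], "rz": [0, 0, 0, 0], "finger_gap": [0.4, 0.4, 0.4, 0.4]}' | python3 drive.py
```

```text
t: 16.4
tcp_pos: [0.4418, 0.2201, 0.1324]
tool_rot: [0.035, 0.999, -0.0, -0.0]
force: [-0.9, 0.5, -0.6]
finger_gap: 0.579
gripper_force: 31.8
t: 16.8
tcp_pos: [0.4411, 0.2204, 0.1232]
tool_rot: [0.035, 0.999, -0.0, -0.0]
force: [0.5, -0.3, -1.7]
finger_gap: 0.583
gripper_force: 31.8
```

```bash
for k in 1; do echo '{"tx": [0, 0, 0], "ty": [0, 0, 0], "tz": [0.002, 0.004, 0.004], "rz": [0, 0, 0], "finger_gap": [0.4, 0.4, 0.4]}' | python3 drive.py|egrep 'pos|^force'; echo '{"tx": [0, 0, 0], "ty": [0, 0, 0], "tz": [0.001, 0.002, 0.002], "rz": [0, 0, 0], "finger_gap": [0.4, 0.4, 0.4]}' | python3 drive.py|egrep 'pos|^force';echo '{"tx": [0, 0, 0], "ty": [0, 0, 0], "tz": [0.001, 0.0015, 0.0015], "rz": [0, 0, 0], "finger_gap": [0.4, 0.4, 0.4]}' | python3 drive.py|egrep 'pos|^force'; done
```

```text
tcp_pos: [0.4411, 0.2204, 0.1191]
force: [-0.2, -0.1, -1.8]
tcp_pos: [0.4414, 0.2205, 0.1175]
force: [0.1, -0.1, 1.1]
tcp_pos: [0.4417, 0.2205, 0.1172]
force: [-1.3, -0.4, 10.7]
```

Contact at the expected height, with 10 N. I release, go straight up and check.

```bash
echo '{"tx": [0, 0, 0, 0, 0, 0, 0], "ty": [0, 0, 0, 0, 0, 0, 0], "tz": [0, 0, 0, 0, 0, 0, 0], "rz": [0, 0, 0, 0, 0, 0, 0], "finger_gap": [0.59, 0.62, 0.7, 1, 1, 1, 1]}' | python3 drive.py|egrep 'pos|^force|gap'; echo '{"tx": [0, 0, 0, 0, 0, 0, 0, 0], "ty": [0, 0, 0, 0, 0, 0, 0, 0], "tz": [-0.02, -0.05, -0.09, -0.13, -0.18, -0.2, -0.2, -0.2], "rz": [0, 0, 0, 0, 0, 0, 0, 0], "finger_gap": [1, 1, 1, 1, 1, 1, 1, 1]}' | python3 drive.py|egrep 'pos|^force'
python3 - <<'E'
from hp import *
from station import manip
from scipy.optimize import least_squares
s=manip.sense()
d=manip.snapshot("side");e=manip.snapshot("top");np.savez("s6.npz",**d);np.savez("t6.npz",**e)
w=V(d);P=w.P;h=w.hsv()
def fit(n,c0,r,z0,z1,win):
    m=(np.hypot(P[...,0]-c0[0],P[...,1]-c0[1])<win)&(P[...,2]>z0)&(P[...,2]<z1)
    q=P[m];f=least_squares(lambda c:np.hypot(q[:,0]-c[0],q[:,1]-c[1])-r,c0,loss="soft_l1",f_scale=.002)
    print(n,len(q),f.x.round(4),np.median(abs(f.fun)).round(4))
fit("lo",[.447,.2195],.025,.04,.075,.04);fit("hi",[.447,.2195],.025,.085,.12,.04)
for c in([.447,.2195],[.6216,.2116]):
    m=(np.hypot(P[...,0]-c[0],P[...,1]-c[1])<.035)&(P[...,2]>.125)&(P[...,2]<.15)&(h[...,2]<70);print("top z",np.median(P[m][:,2]),P[m].mean(0))
for n,w in(("s",w),("t",V(e))):
    P=w.P
    m=(np.hypot(P[...,0]-.535,P[...,1]-.212)<.06)&(P[...,2]>.183)&(P[...,2]<.215)&(w.hsv()[...,2]<80);q=P[m]
    if len(q)>20:print(n,"bar",cv2.minAreaRect(q[:,:2].astype(np.float32)),q.min(0),q.max(0))
print(togo([.5355,.212,.30],176,s),togo([.5355,.212,.195],176,s))
cv2.imwrite("pics/s6.png",cv2.resize(d["pixels"][60:220,150:330],None,fx=3.6,fy=3.6,interpolation=cv2.INTER_CUBIC)[:,:,::-1])
E
```

```text
tcp_pos: [0.4412, 0.2204, 0.1157]
force: [0.3, -0.3, -1.0]
finger_gap: 1.0
tcp_pos: [0.4408, 0.2203, 0.3156]
force: [-1.0, -0.2, 0.1]
lo 115 [0.4463 0.2206] 0.0007
hi 116 [0.4464 0.2202] 0.0007
top z 0.13101368113170447 [0.44539629 0.21640592 0.13086296]
top z 0.1310021009360886 [0.61941618 0.20816319 0.13081977]
s bar ((0.5360829830169678, 0.21271099150180817), (0.02133135497570038, 0.09216173738241196), 86.10755157470703) [0.48969393 0.19959425 0.18703979] [0.58181403 0.22602184 0.21395432]
t bar ((0.5361487865447998, 0.21344764530658722), (0.01347468513995409, 0.09411654621362686), 86.28504180908203) [0.48932534 0.20470115 0.18781994] [0.58277704 0.22220384 0.21461267]
(array([-0.0951, -0.0017,  0.0156]), 'heading', np.float64(176.0), 'turn', np.float64(0.0)) (array([-0.0951, -0.0017,  0.1206]), 'heading', np.float64(176.0), 'turn', np.float64(0.0))
```

View pics/s6.png

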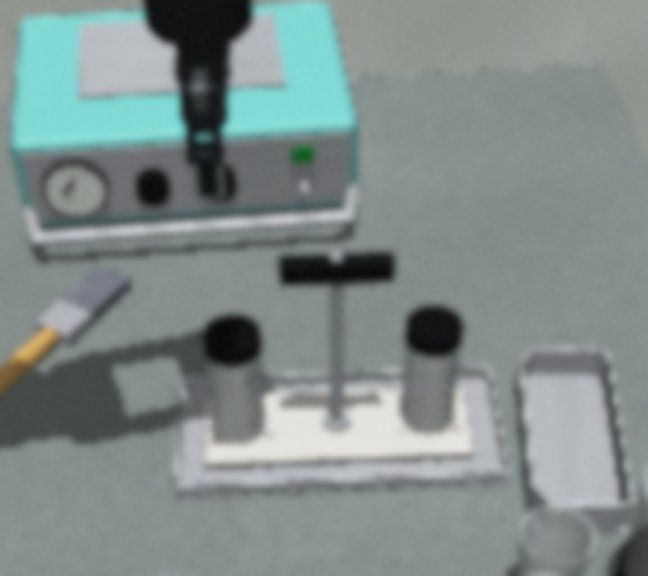

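Both jars are seated, with both black tops at z 0.131 (crop (232,340) and (435,330)). Next I take the bar.

```bash
echo '{"tx": [-0.05, -0.0955, -0.0955, -0.0955, -0.0955, -0.0955, -0.0955, -0.0955, -0.0955], "ty": [0, 0, 0, 0, 0, 0, 0, 0, 0], "tz": [0, 0, 0, 0.04, 0.08, 0.1, 0.1166, 0.1166, 0.1166], "rz": [0, 0, 0, 0, 0, 0, 0, 0, 0], "finger_gap": [1, 1, 1, 1, 1, 1, 1, 1, 1]}' | python3 drive.py; echo '{"tx": [0, 0, 0, 0, 0, 0, 0, 0, 0, 0, 0], "ty": [0, 0, 0, 0, 0, 0, 0, 0, 0, 0, 0], "tz": [0, 0, 0, 0, 0, 0, 0, 0, 0, 0, 0], "rz": [0, 0, 0, 0, 0, 0, 0, 0, 0, 0, 0], "finger_gap": [0.6, 0.4, 0.3, 0.25, 0.22, 0.19, 0.17, 0.15, 0, 0, 0]}' | python3 drive.py 40;  echo '{"tx": [0, 0, 0], "ty": [0, 0, 0], "tz": [0, 0, 0], "rz": [0, 0, 0], "finger_gap": [0, 0, 0]}' | python3 drive.py 110
```

```text
t: 20.2
tcp_pos: [0.5357, 0.2137, 0.1982]
tool_rot: [0.035, 0.999, -0.0, -0.001]
force: [0.2, -0.4, 0.6]
finger_gap: 1.003
gripper_force: 0.0
t: 21.3
tcp_pos: [0.5367, 0.2141, 0.1996]
tool_rot: [0.035, 0.999, 0.0, 0.0]
force: [-0.0, 3.6, 4.9]
finger_gap: 0.181
gripper_force: 39.8
t: 21.6
tcp_pos: [0.5368, 0.2141, 0.1998]
tool_rot: [0.035, 0.999, 0.0, 0.0]
force: [-0.5, 2.1, 5.7]
finger_gap: 0.166
gripper_force: 107.6
```

Gripped. I lift 10 cm smoothly, starting slowly.

```bash
echo '{"tx": [0, 0, 0, 0, 0, 0, 0, 0, 0, 0, 0, 0, 0, 0, 0, 0, 0, 0, 0], "ty": [0, 0, 0, 0, 0, 0, 0, 0, 0, 0, 0, 0, 0, 0, 0, 0, 0, 0, 0], "tz": [-0.003, -0.008, -0.015, -0.023, -0.031, -0.039, -0.047, -0.055, -0.063, -0.071, -0.079, -0.087, -0.094, -0.099, -0.102, -0.102, -0.102, -0.102, -0.102], "rz": [0, 0, 0, 0, 0, 0, 0, 0, 0, 0, 0, 0, 0, 0, 0, 0, 0, 0, 0], "finger_gap": [0, 0, 0, 0, 0, 0, 0, 0, 0, 0, 0, 0, 0, 0, 0, 0, 0, 0, 0]}' | python3 drive.py
python3 - <<'E'
from hp import *
from station import manip
d=manip.snapshot("side");w=V(d);P=w.P;h=w.hsv()
for c in([.447,.2195],[.6216,.2116]):
    m=(np.hypot(P[...,0]-c[0],P[...,1]-c[1])<.035)&(P[...,2]>.2)&(P[...,2]<.255)&(h[...,2]<70);q=P[m];print("top",np.median(q,axis=0))
m=(abs(P[...,0]-.536)<.13)&(abs(P[...,1]-.212)<.05)&(P[...,2]>.105)&(P[...,2]<.13)&(h[...,2]>200);q=P[m]
print("plate",len(q),np.linalg.lstsq(np.c_[q[:,:2]-[.536,.213],np.ones(len(q))],q[:,2],rcond=None)[0],cv2.minAreaRect(q[:,:2].astype(np.float32)))
cv2.imwrite("pics/s7.png",cv2.resize(d["pixels"][40:220,150:330],None,fx=3.3,fy=3.3,interpolation=cv2.INTER_CUBIC)[:,:,::-1])
E
```

```text
t: 23.5
tcp_pos: [0.5363, 0.2137, 0.3008]
tool_rot: [0.035, 0.999, -0.0, -0.0]
force: [-0.5, 0.5, -6.3]
finger_gap: 0.171
gripper_force: 107.4
top [0.4446447  0.2106083  0.23215584]
top [0.61817633 0.2015396  0.23159012]
plate 635 [-0.00356968 -0.008064    0.11781442] ((0.5354016423225403, 0.21075047552585602), (0.0805000513792038, 0.2381710261106491), 86.04582977294922)
```

View pics/s7.png

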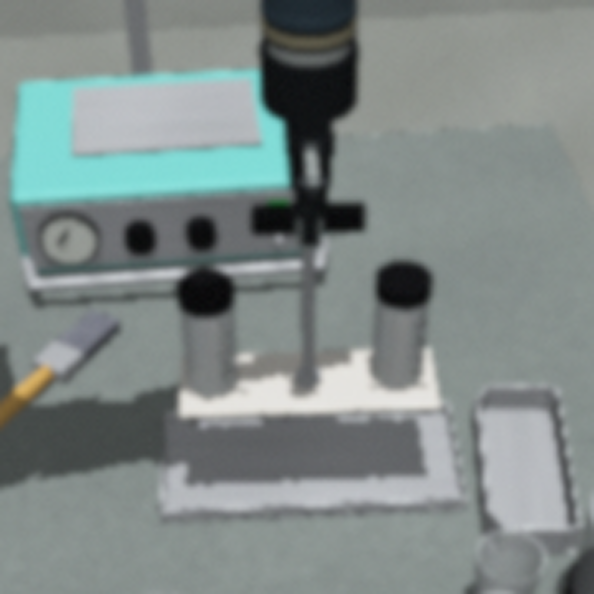

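The carrier hangs level (tilt under 0.5°) about 10 cm above the tray floor, with both jars seated (crop (207,330) and (402,325)). I hand in.

```bash
echo '{"tx": [0, 0, 0, 0], "ty": [0, 0, 0, 0], "tz": [0, 0, 0, 0], "rz": [0, 0, 0, 0], "finger_gap": [0, 0, 0, 0]}' | python3 drive.py|egrep 'pos|force'; python3 -c "
from station import manip
print(manip.sign_off())"
```

```text
tcp_pos: [0.5365, 0.2138, 0.3012]
force: [-0.9, 0.2, -6.7]
gripper_force: 107.3
the job is handed in; nothing more can be done
None
```

The job is handed in: the washed jar is seated mouth down on the free peg, and the gripper holds the carrier by its bar, level and still, about 10 cm above the tray floor with both jars seated. The sign-off gave no verdict.

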